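# Put the inhalant bottle away behind the bypass door

## Robot

A 6-joint arm with a two-finger parallel gripper is mounted at the origin on the work surface. World frame = base frame: x ahead of the robot, y to its left, z up, the work surface at z = 0. Lengths are in m, angles in rad, forces in N, time in s.
With the tool pointing down it reaches from about 0.3 to 0.775 m from the base axis. Payload 14.6 kg.
Tool frame: the origin (TCP) lies at the very end of the fingers, on their centre line; the grasp point (between the pads) lies 19 mm behind it; x points along the fingers, z is the direction in which the jaws open and shut, and the axes are right-handed (so a half turn about x gives the same grasp; the last joint's range is limited). The gripper opens to 94 mm and grips with 3 to 60 N. Pads are 16 mm wide; open, the fingers measure 119 mm over their backs; the gripper's body (75 mm by 177 mm) begins 78 mm behind the grasp point.
Start: joints at [1.071, 0.3, 1.521, -0, 1.321, -0.067], TCP at [0.231, 0.499, 0.205] pointing down, gripper open.
Joint ranges: [-3.03, 3.03], [-0.79, 2.21], [0.23, 2.52], [-1.04, 4.18], [0, 3.07], [-2.55, 2.55]. Speed limits (rad/s): [2.22, 2.22, 2.57, 3.14, 3.14, 3.14].

## Interface

Orientations are given as [roll, pitch, yaw] about the fixed x, y, z axes, in that order (R = Rz(yaw) Ry(pitch) Rx(roll)).
In Python, from station import ctrl gives the robot as it stands. The module is installed in compiled form; this text tells all that it offers.
- The arm moves only by the tool servo_tool, never from a script. Its argument "motion" is one flat list of numbers, 4 for each row, row after row: the shift along the tool's x, y, z in mm, then the turn about the tool's x in degrees. In form: [dx, dy, dz, roll, dx, dy, dz, roll, ...]. A call has 1 to 20 rows; each row is the pose to reach, as a shift and turn from the pose commanded when the call began, along the tool's axes at that moment; what a row does not reach only later rows make up. A row lasts 1/8 s, in which the tool goes at most 62.5 mm and 10.7 degrees, less where a joint would pass 70% of its speed; a pose out of reach is approached as far as the arm can. A call with a gripper value outside its range is refused whole. "gripper" is the opening, from 0 (shut) to 1 (fully open), set as the call begins (left out, the last holds). The fingers move at their own pace and stop on an object; "force" is the grip in N (left out, the last holds). Time passes only in rows, so rows that repeat a pose let the fingers close. It gives the time, the measured TCP pose, the force and the opening at its end, in the units of the state.
- ctrl.get_obs(): the state, without advancing time (a new reading comes with each control period).
- ctrl.camera(name): name is "side" or "top" or "wrist"; returns a dict with "color" (384x512x3 uint8, red, green, blue), "z_map" (384x512 float32, m along the optical axis (not along the pixel's ray), 0 where there is no reading), "fx", "fy", "cx", "cy" (pixels), "dist_coeffs" ([k1, k2, p1, p2, k3] as OpenCV has them; the pictures are not rectified), "rvec" (rotation vector, rad) and "tvec" (3), from world to camera coordinates, as OpenCV has them. Camera axes: x right, y down, z forward; pixel columns grow to the right and rows downward; lengths in m; the calibration is good to about 2 mm. A picture is of the moment at which its call begins.
- ctrl.hand_in(): hands the job in, once; it reports no verdict.
The state is a dict: "time_s": time; "qpos": joint angles; "joint_vel": joint speeds; "tau": joint torques, N m; "ee_pos": TCP position; "eef_rot": TCP orientation; "force": force on the tool from outside, world axes, zero at the start; "moment": the same for the moment, N m; "grip_width": finger opening in m.
Only numpy, scipy, OpenCV 4.12 (cv2) and the standard library are available. Lean on these libraries where they do the work, as an engineer would, in place of code of your own. Each camera call takes 0.05 s, during which the arm holds its last target.

## Task

Slide the door over the tall bay (marked green) of the white case fully open past the other door, which stays shut. Stand the tall white-capped amber bottle with the yellow band upright in that bay, lowering it until you feel the floor and setting it down gently without dropping it or pressing hard, then slide the door fully shut again. Leave the other things on the table undisturbed.

Things in the scene. Friction and masses are not known exactly. Their poses are not given: they have to be found in the camera images.
- case: White case fixed to the table, 240 (x) x 440 (y) x 196 mm high, turned a little. Origin: centre of its underside; x to its back, y to its left. Its top is two opaque doors sliding along y between aluminium rails (inner faces x +-108, top z 196 mm). A divider at y 0 (10 mm thick, top z 164 mm) makes two bays 220 (x) x 205 (y) mm. End walls: inner faces y +-210, top z 190 mm.
- tall_bay: The tall bay, left or right by turns, marked by green strips on the rails and green plates on front and back. Origin: middle of the bay (case x 0, y +-108 mm) at table level, axes as the case. Its floor board is adjustable, its height not measured: top 16 to 54 mm above the table, at least 118 mm below the doors. The board is sprung: firm under the bottle, gives above 4 N at 3 N/mm, hard after 5 mm.
- short_bay: The other bay, marked yellow, with its floor 85 mm above the table: too shallow for the bottle.
- door_left (a joint): Blue door over the left (+y) bay, in the upper track: underside 184, top 192 mm above the table. 0 = shut, 0.17 m = fully open, when it has slid towards the case's -y over the right door; both ends are firm stops. Friction about 4 N with slight damping; it stays where it is left. Fully open it leaves case y = +41 to +210 mm clear.
- door_right (a joint): Wood-brown door over the right (-y) bay, in the lower track: underside 172, top 180 mm above the table. 0 = shut, 0.17 m = fully open, when it has slid towards the case's +y underneath the left door; firm stops, same friction. Fully open it leaves case y = -210 to -41 mm clear.
- pull_left (a point): Middle of the top edge of the left door's steel pull: an upright rib 100 mm long (case x), 10 mm thick (case y), its top 230 mm above the table, rising from the door at case y = +195 mm when shut. It can be pinched from above; it moves with the door.
- pull_right (a point): The same on the right door, at case y = -195 mm when shut, top 230 mm above the table.
- bottle: Bottle to put away: straight round, 54 mm diameter, 112 mm tall, 0.2 to 0.4 kg; amber with a yellow band, and a white cap 36 mm high as wide as the body. Origin: centre of its underside, z along it. It stands on the table to the left of the case.
- green_cup: Bystander: green cup, 64 mm wide, 60 mm tall. Origin: centre of its underside.
- short_jar: Bystander: glass jar with blue lid, 66 mm wide, 62 mm tall. Origin: centre of its underside.
- brown_bottle: Bystander: amber bottle with black cap and orange label, 68 mm wide, 170 mm tall. Origin: centre of its underside.
- filter_box: Bystander: blue box 90 x 130 x 50 mm. Origin: centre of its underside.
There are look-alikes about, which are no part of the job. Leave any red or turquoise look-alike of the bottle alone.

How it is judged:
By the outcome, as a careful person would: the job done as asked, in the order asked, and still so for the second after the job is handed in, with the robot touching nothing.
It also fails if it takes over 70 s, if anything falls off the work surface, if the arm or the gripper's body presses on something with over 40 N, if the wrist force passes 120 N, or if a joint passes its speed limit or range.

## Working session

There is one attempt and no reset: what is moved stays moved. The work goes in short steps, Python scripts to look and compute and a tool call to move; the robot and the scene stay as the last step left them, time stands still between calls to the robot, and variables do not carry over. Pictures are saved under pics/ and viewed, and the job is handed in when it is done.

Besides the shell and the picture viewer there is one more tool, called as name(argument=value, ...) on one line, values as JSON. servo_tool: Moves the arm, as the interface text tells. Its arguments: {"type":"object","properties":{"motion":{"type":"array","items":{"type":"number"}},"gripper":{"type":"number"},"force":{"type":"number"}},"required":["motion"]}

```bash
mkdir -p pics; ls; cat > h.py <<'E'
import numpy as np, cv2
from station import ctrl
from scipy.spatial.transform import Rotation as Ro
def cam(n):
    c=ctrl.camera(n); c['K']=np.array([[c['fx'],0,c['cx']],[0,c['fy'],c['cy']],[0,0,1]],float)
    c['R']=Ro.from_rotvec(np.ravel(c['rvec'])).as_matrix(); c['t']=np.ravel(c['tvec']); c['d']=np.ravel(c['dist_coeffs']); return c
def save(c,n): cv2.imwrite('pics/'+n,c['color'][...,::-1])
def rays(c,uv):
    p=cv2.undistortPoints(np.array(uv,float).reshape(-1,1,2),c['K'],c['d']).reshape(-1,2)
    return -c['R'].T@c['t'], np.c_[p,np.ones(len(p))]@c['R']
def onz(c,uv,z):
    o,d=rays(c,uv); return o+d*((z-o[2])/d[:,2])[:,None]
def depth(c,uv):
    o,d=rays(c,uv); uv=np.array(uv,int).reshape(-1,2); return o+d*c['z_map'][uv[:,1],uv[:,0]][:,None]
def proj(c,P): return cv2.projectPoints(np.array(P,float).reshape(-1,1,3),np.ravel(c['rvec']),c['t'],c['K'],c['d'])[0].reshape(-1,2)
E
python3 - <<'E'
from h import *
for n in ['top','side','wrist']:
    c=cam(n); save(c,n+'0.png'); print(n,-c['R'].T@c['t'],c['R'][2])
print(ctrl.get_obs())
E
```

```text
pics
top [ 0.41458038 -0.05444929  1.41069469] [ 0.06188661 -0.01852862 -0.99791119]
side [1.54859022 0.26275387 1.00771192] [-0.74899287 -0.23186155 -0.62068503]
wrist [0.15993768 0.53116553 0.38351392] [ 0.24344056 -0.11273228 -0.96334216]
{'time_s': 0.15, 'qpos': array([ 1.07142183e+00,  3.00379117e-01,  1.52142165e+00, -1.25533838e-05,
        1.32069839e+00, -6.65958441e-02]), 'joint_vel': array([-4.20334916e-04, -1.35132458e-03, -6.55894654e-04,  8.82203669e-05,
        2.54003101e-03, -1.52299046e-03]), 'tau': array([-9.65119834e-04, -5.31963944e+01, -3.52823460e+01,  7.08160666e-02,
        2.35519779e-02, -8.59187844e-05]), 'ee_pos': array([0.23057746, 0.49911943, 0.20500423]), 'eef_rot': array([ 3.08841026,  1.56988975, -2.05675427]), 'force': array([ 0.32171947, -0.77252422, -0.2535557 ]), 'moment': array([ 0.00230453, -0.0531808 , -0.05646689]), 'grip_width': 0.09416412185491461}
```

View pics/top0.png

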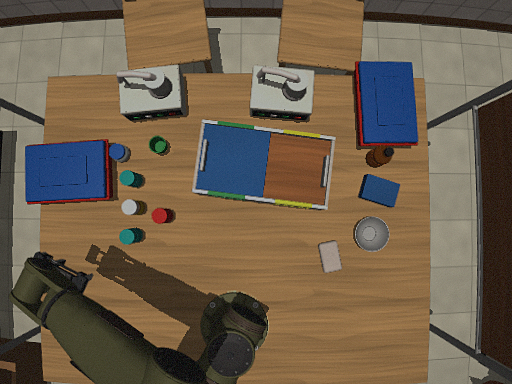

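View pics/side0.png

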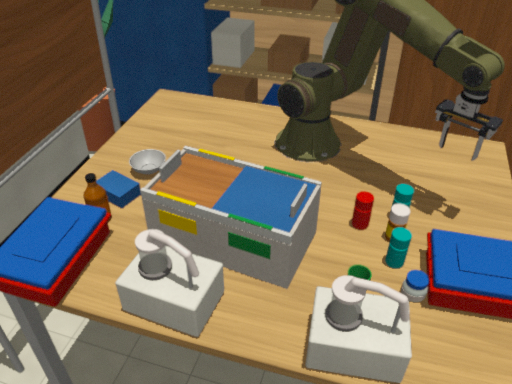

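View pics/wrist0.png

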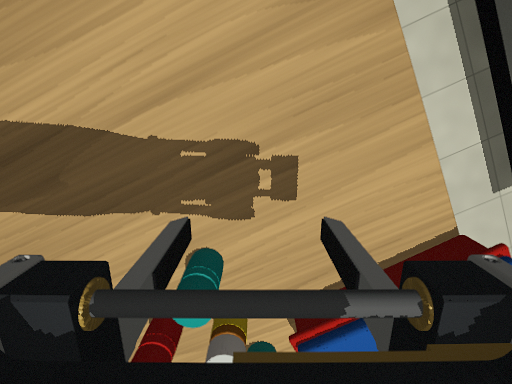

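The tall bay is the left one: the blue door has green strips at top px (245,125) and (228,196). Candidates for the bottle in the top view are white-capped (131,207), teal (130,178), teal (130,236), red (161,215) and the blue-lid jar (117,152). The white cap at (131,207) fits, and the side view shows its yellow band at (398,220). Next I'll take a close crop and measure.

```bash
python3 - <<'E'
from h import *
c=cam('top'); s=cam('side')
a=cv2.resize(c['color'][110:260,90:350],(780,450),interpolation=cv2.INTER_CUBIC)
cv2.imwrite('pics/topcrop.png',a[...,::-1])
b=cv2.resize(s['color'][170:300,330:460],(520,520),interpolation=cv2.INTER_CUBIC)
cv2.imwrite('pics/sidecrop.png',b[...,::-1])
def blob(c,m,box):
    x0,y0,x1,y1=box; k=np.zeros(m.shape,np.uint8);k[y0:y1,x0:x1]=m[y0:y1,x0:x1]
    n,l,st,ce=cv2.connectedComponentsWithStats(k); return [(st[i],ce[i],l==i) for i in range(1,n) if st[i][4]>15]
hsv=cv2.cvtColor(c['color'],cv2.COLOR_RGB2HSV)
H,S,V=[hsv[...,i] for i in range(3)]
print('white cap')
for st,ce,m in blob(c,((S<50)&(V>140)),(100,190,150,225)):
    print(st,ce,onz(c,[ce],.112), depth(c,[ce]))
print('teal')
for st,ce,m in blob(c,((H>80)&(H<95)&(S>120)),(100,160,150,250)): print(st,ce,depth(c,[ce]))
print('red')
for st,ce,m in blob(c,(((H<6)|(H>172))&(S>150)),(145,200,180,230)): print(st,ce,depth(c,[ce]))
print('green/yellow')
for st,ce,m in blob(c,((H>50)&(H<80)&(S>120)),(180,110,345,215)): print('g',st,ce,onz(c,[ce],.196),depth(c,[ce]))
for st,ce,m in blob(c,((H>22)&(H<35)&(S>150)),(180,110,345,215)): print('y',st,ce,onz(c,[ce],.196),depth(c,[ce]))
# top rim by depth
ys,xs=np.mgrid[100:225,180:350]; uv=np.c_[xs.ravel(),ys.ravel()]
P=depth(c,uv); k=(P[:,2]>.16)&(P[:,2]<.215)
r=cv2.minAreaRect(P[k,:2].astype(np.float32)*1000); print('rect',r, cv2.boxPoints(r))
k=(P[:,2]>.205)&(P[:,2]<.24); Q=P[k]
for sgn in (0,1):
    q=Q[(Q[:,1]<-.0)==bool(sgn)]; print('pull',len(q),q.mean(0) if len(q) else '', np.ptp(q,axis=0))
E
```

```text
white cap
[121 199  16  16 184] [128.5 206.5] [[0.43356083 0.35841959 0.112     ]] [[0.43356527 0.35851615 0.11169628]]
teal
[120 170  22  17 260] [129.97692308 178.10384615] [[0.53197394 0.35710056 0.10676181]]
[119 228  24  16 268] [129.89179104 235.60074627] [[0.33358657 0.35356378 0.10684285]]
red
[152 208  21  16 251] [161.1752988  215.25498008] [[0.40446463 0.24370632 0.11315815]]
green/yellow
g [218 121  36   8 121] [235.47107438 124.61983471] [[ 0.69898213 -0.01089743  0.196     ]] [[ 0.69845319 -0.01097843  0.19825911]]
g [208 191  37   9 139] [226.22302158 194.50359712] [[0.47239292 0.01694253 0.196     ]] [[0.47240541 0.01695796 0.19573744]]
y [284 129  37   9 138] [301.47826087 133.15217391] [[ 0.67263557 -0.22513565  0.196     ]] [[ 0.67195064 -0.22468262  0.19922402]]
y [273 199  39  10 188] [292.86702128 203.32978723] [[ 0.44495254 -0.19601301  0.196     ]] [[ 0.44501579 -0.1963078   0.19347054]]
rect ((572.2510986328125, -103.63734436035156), (442.97076416015625, 242.4139862060547), 82.75755310058594) [[ 424.08887 -308.07526]
 [ 664.5688  -338.636  ]
 [ 720.4133   100.80057]
 [ 479.9334   131.3613 ]]
pull 132 [0.59539667 0.09003555 0.22535982] [0.09930507 0.02092446 0.02972302]
pull 136 [ 0.54739864 -0.29592681  0.22472082] [0.09821655 0.02104669 0.02847006]
```

View pics/topcrop.png

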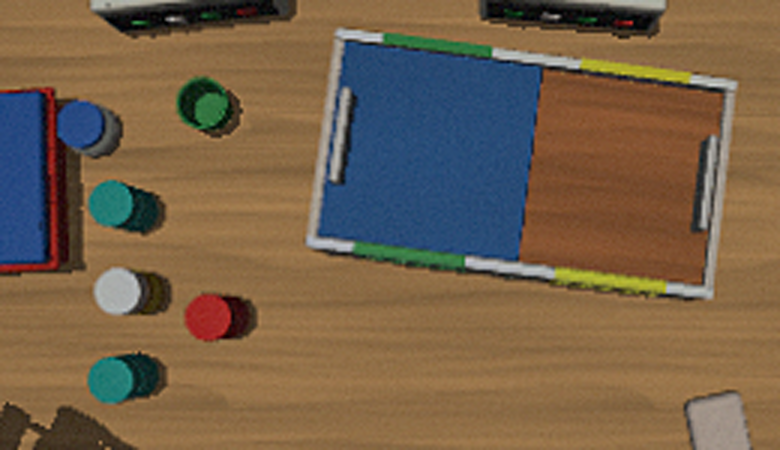

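View pics/sidecrop.png

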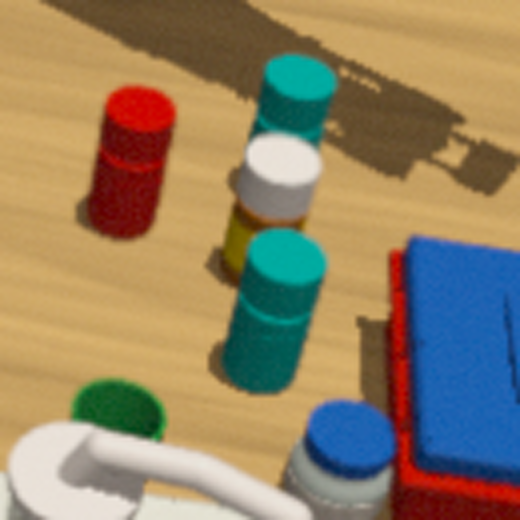

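The crop confirms the choice: a white cap with amber and a yellow band, at side px (398,215) and top (128.5,206.5). That puts the bottle at (0.434, 0.358) with its top at 0.112, as it should be. The case centre is (0.572,-0.104) with yaw about -7.2°. The strip spacing is 215 mm (216 expected), and the pulls match to within 2 mm.

```bash
cat >> h.py <<'E'
yaw=np.deg2rad(-7.15); C=np.array([.5722,-.1038])
cx=np.array([np.cos(yaw),np.sin(yaw)]); cy=np.array([-np.sin(yaw),np.cos(yaw)])
def W(x,y,z): return np.r_[C+cx*x+cy*y,z]
def go(target,jaw=None):
    """shift in tool axes (mm) and roll (deg) to TCP target, jaw dir (world 2d)"""
    o=ctrl.get_obs(); R=Ro.from_euler('xyz',o['eef_rot']).as_matrix()
    print('t',round(o['time_s'],2),'tcp',o['ee_pos'].round(4),'q',o['qpos'].round(2),'F',o['force'].round(1),'w',round(o['grip_width'],4))
    print('x',R[:,0].round(3),'y',R[:,1].round(3),'z',R[:,2].round(3))
    s=R.T@(np.array(target)-o['ee_pos'])*1000
    r=None
    if jaw is not None:
        j=np.r_[jaw,0]; r=np.degrees(np.arctan2(-j@R[:,1],j@R[:,2])); r=(r+90)%180-90
    print('target',np.round(target,4),'shift',s.round(1),'roll',r)
def case():
    p=ctrl.get_obs()['ee_pos']; d=p[:2]-C; return np.r_[d@cx,d@cy,p[2]]*1000
E
python3 - <<'E'
from h import *
go(W(0,.195,.29),cy); go(W(0,.195,.205),cy)
E
```

```text
t 0.25 tcp [0.2306 0.4992 0.2052] q [ 1.07  0.3   1.52  0.    1.32 -0.07] F [-0.2 -0.5 -0.8] w 0.0938
x [-0. -0. -1.] y [-0.908  0.419  0.   ] z [ 0.419  0.908 -0.001]
target [0.5965 0.0897 0.29  ] shift [ -84.7 -503.9 -218.4] roll -17.645823937942907
t 0.25 tcp [0.2306 0.4992 0.2052] q [ 1.07  0.3   1.52  0.    1.32 -0.07] F [-0.2 -0.5 -0.8] w 0.0938
x [-0. -0. -1.] y [-0.908  0.419  0.   ] z [ 0.419  0.908 -0.001]
target [0.5965 0.0897 0.205 ] shift [ 3.000e-01 -5.039e+02 -2.183e+02] roll -17.645823937942907
```

servo_tool(motion=[-40, -20, -10, -2, -85, -60, -27, -5, -85, -115, -50, -9, -85, -175, -76, -12, -85, -235, -102, -15, -85, -295, -128, -17.6, -85, -355, -154, -17.6, -85, -415, -180, -17.6, -85, -465, -202, -17.6, -85, -495, -215, -17.6, -85, -504, -218.5, -17.6, -85, -504, -218.5, -17.6, -85, -504, -218.5, -17.6], gripper=0.6)

```text
time_s: 1.88
ee_pos: [0.596, 0.0907, 0.2907]
eef_rot: [-0.941, 1.57, 0.505]
force: [0.6, 0.1, 0.0]
grip_width: 0.0563
```

```bash
python3 - <<'E'
from h import *
go(W(0,.195,.206),cy); print(case())
c=cam('wrist'); save(c,'w1.png')
t=cam('top'); save(t,'t1.png')
E
```

```text
t 1.88 tcp [0.596  0.0907 0.2907] q [ 0.09  0.38  1.23  0.    1.54 -1.36] F [0.6 0.1 0. ] w 0.0563
x [ 0.  0. -1.] y [-0.992  0.124 -0.   ] z [0.124 0.992 0.   ]
target [0.5965 0.0897 0.206 ] shift [84.7 -0.6 -1. ] roll 0.027679749973074763
[ -0.6397778  195.9615812  290.74389185]
```

View pics/w1.png

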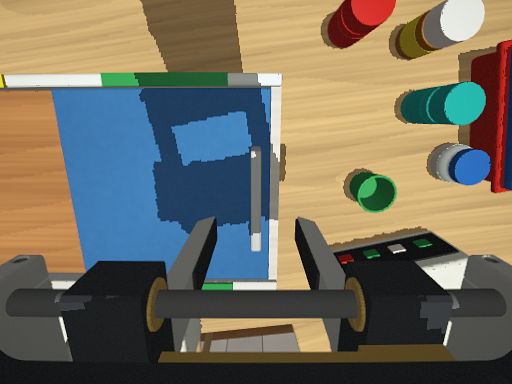

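The rib (wrist px 256,150–250) is centred between the fingers (about 210 and 302). I'll descend and pinch it.

servo_tool(motion=[30, 0, -1, 0, 60, 0, -1, 0, 78, 0, -1, 0, 83, 0, -1, 0, 83, 0, -1, 0])

```text
time_s: 2.6
ee_pos: [0.5966, 0.0887, 0.2082]
eef_rot: [-1.333, 1.57, 0.112]
force: [0.8, 0.0, 0.1]
grip_width: 0.0564
```

servo_tool(motion=[0, 0, 0, 0, 0, 0, 0, 0, 0, 0, 0, 0, 0, 0, 0, 0, 0, 0, 0, 0, 0, 0, 0, 0], gripper=0, force=35)

```text
time_s: 3.35
ee_pos: [0.5965, 0.0888, 0.2075]
eef_rot: [-0.35, 1.57, 1.095]
force: [0.9, 2.7, -0.8]
grip_width: 0.0096
```

servo_tool(motion=[0, 0, -5, 0, 0, 0, -15, 0, 0, 0, -30, 0, 0, 0, -50, 0, 0, 0, -70, 0, 0, 0, -90, 0, 0, 0, -110, 0, 0, 0, -130, 0, 0, 0, -145, 0, 0, 0, -156, 0, 0, 0, -162, 0, 0, 0, -165, 0, 0, 0, -165, 0])

```text
time_s: 4.97
ee_pos: [0.5758, -0.0757, 0.2075]
eef_rot: [-2.735, 1.57, -1.29]
force: [3.0, -1.7, -0.7]
grip_width: 0.0096
```

servo_tool(motion=[0, 0, -2, 0, 0, 0, -4, 0, 0, 0, -6, 0, 0, 0, -7, 0, 0, 0, -7, 0])

```text
time_s: 5.6
ee_pos: [0.5755, -0.0782, 0.2075]
eef_rot: [-0.053, 1.565, 1.395]
force: [7.6, 27.5, -0.4]
grip_width: 0.0098
```

```bash
python3 - <<'E'
from h import *
print(case(), ctrl.get_obs()['force'])
t=cam('top'); save(t,'t2.png')
E
```

```text
[4.97444851e-02 2.58330108e+01 2.07496382e+02] [ 7.63342954 27.5133663  -0.36831801]
```

The door is against its open stop, with 27 N of reaction at case y 25.8. I'll relieve the push, release and rise.

servo_tool(motion=[0, 0, 2, 0, 0, 0, 4, 0, 0, 0, 4, 0])

```text
time_s: 6.02
ee_pos: [0.5755, -0.0781, 0.2075]
eef_rot: [-1.256, 1.571, 0.189]
force: [4.3, 2.3, -0.2]
grip_width: 0.0096
```

servo_tool(motion=[0, 0, 0, 0, 0, 0, 0, 0, 0, 0, 0, 0, 0, 0, 0, 0], gripper=0.5)

```text
time_s: 6.52
ee_pos: [0.5753, -0.0782, 0.2074]
eef_rot: [2.039, 1.571, -2.799]
force: [-0.5, 0.3, -0.7]
grip_width: 0.0455
```

servo_tool(motion=[-20, 0, 0, 0, -50, 0, 0, 0, -80, 0, 0, 0, -90, 0, 0, 0, -90, 0, 0, 0])

```text
time_s: 7.15
ee_pos: [0.5754, -0.0781, 0.2971]
eef_rot: [-1.833, 1.571, -0.388]
force: [-0.3, 0.1, -0.1]
grip_width: 0.047
```

```bash
python3 - <<'E'
from h import *
t=cam('top'); save(t,'t3.png')
w=cam('wrist'); save(w,'w3.png')
print(case())
B=[.4336,.3585]
go([*B,.25],[0,1]); go([*B,.25],[.2,1]/np.hypot(.2,1))
ys,xs=np.mgrid[100:225,180:350]; P=depth(t,np.c_[xs.ravel(),ys.ravel()])
d=P[:,:2]-C; X=d@cx;Y=d@cy
k=(abs(X)<.09)&(Y>.06)&(Y<.2); print('bay floor depth pts', np.percentile(P[k,2],[5,25,50,75,95]))
k=(abs(X)<.045)&(P[:,2]>.215)&(P[:,2]<.24); print('ribs Y',np.percentile(Y[k],[5,50,95]), [np.median(Y[k&(Y>-.1)])])
E
```

```text
[-2.89885325e-01  2.58738795e+01  2.96082502e+02]
t 7.25 tcp [ 0.5751 -0.0781  0.2961] q [-0.2   0.32  1.29 -0.    1.54 -1.64] F [ 0.3 -0.4 -0.5] w 0.0469
x [-0.002  0.    -1.   ] y [-0.992  0.125  0.002] z [0.125 0.992 0.   ]
target [0.4336 0.3585 0.25  ] shift [ 46.5 195.  415.4] roll -7.196541905766651
t 7.25 tcp [ 0.5751 -0.0781  0.2961] q [-0.2   0.32  1.29 -0.    1.54 -1.64] F [ 0.3 -0.4 -0.5] w 0.0469
x [-0.002  0.    -1.   ] y [-0.992  0.125  0.002] z [0.125 0.992 0.   ]
target [0.4336 0.3585 0.25  ] shift [ 46.5 195.  415.4] roll 4.113372372257345
bay floor depth pts [0.03027661 0.0338352  0.03880408 0.59784933 0.60594806]
ribs Y [-0.19927246 -0.19199041  0.0287535 ] [np.float64(0.025903982032582706)]
```

servo_tool(motion=[0, 10, 20, 5, 0, 28, 60, 14, 0, 56, 120, 24, 0, 85, 180, 34, 5, 113, 240, 41, 15, 141, 300, 41, 30, 165, 350, 41, 40, 183, 390, 41, 46, 192, 410, 41, 46, 195, 415.4, 41, 46, 195, 415.4, 41], gripper=1)

```text
time_s: 8.62
ee_pos: [0.4341, 0.3579, 0.2512]
eef_rot: [-3.0, 1.57, -2.271]
force: [0.6, 0.2, -0.3]
grip_width: 0.0937
```

```bash
python3 - <<'E'
from h import *
w=cam('wrist'); save(w,'w4.png')
t=cam('top'); save(t,'t4.png')
go([.4336,.3585,.069])
hsv=cv2.cvtColor(w['color'],cv2.COLOR_RGB2HSV)
P=depth(w,np.c_[tuple(a.ravel() for a in np.meshgrid(np.arange(512),np.arange(384)))])
m=((hsv[...,1]<40)&(hsv[...,2]>110)).ravel()
k=m&(abs(P[:,2]-.112)<.004)&(np.hypot(P[:,0]-.4336,P[:,1]-.3585)<.045)
q=P[k]; print(k.sum(), q.mean(0) if k.sum() else '', np.ptp(q,axis=0)); 
r=cv2.minEnclosingCircle(q[:,:2].astype(np.float32)*1000); print(r)
E
```

```text
t 8.72 tcp [0.4345 0.3575 0.2517] q [ 0.62  0.3   1.42 -0.    1.43 -0.1 ] F [ 0.6  0.  -0.2] w 0.0944
x [ 0.  0. -1.] y [-0.666  0.746 -0.   ] z [0.746 0.666 0.   ]
target [0.4336 0.3585 0.069 ] shift [ 1.827e+02  1.400e+00 -1.000e-01] roll None
1428 [0.43273192 0.35990508 0.11111379] [0.05286106 0.0526434  0.00521077]
((433.19464111328125, 359.4568176269531), 26.774858474731445)
```

View pics/w4.png

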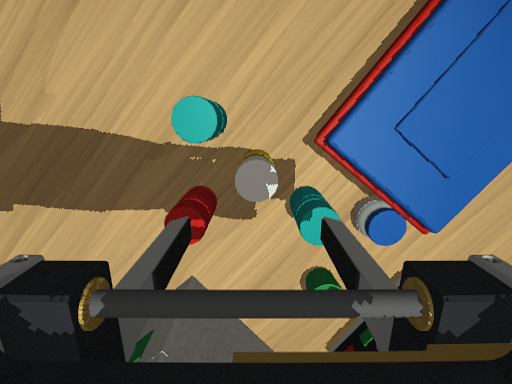

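View pics/t4.png

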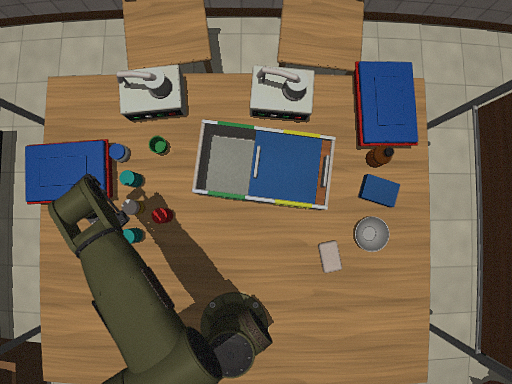

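The wrist view shows the white cap at px (256,178), centred between the jaws. Both views agree on the bottle position to within 1 mm. The top view shows the tall bay open and the brown door still in place. I'll descend with a 2 mm correction.

servo_tool(motion=[20, 2, 0.4, 0, 60, 2, 0.4, 0, 105, 2, 0.4, 0, 140, 2, 0.4, 0, 165, 2, 0.4, 0, 177, 2, 0.4, 0, 182, 2, 0.4, 0, 182, 2, 0.4, 0, 182, 2, 0.4, 0])

```text
time_s: 9.85
ee_pos: [0.4333, 0.3604, 0.0703]
eef_rot: [-0.077, 1.569, 0.653]
force: [0.8, 0.2, 0.2]
grip_width: 0.0938
```

servo_tool(motion=[0, 0, 0, 0, 0, 0, 0, 0, 0, 0, 0, 0, 0, 0, 0, 0, 0, 0, 0, 0, 0, 0, 0, 0], gripper=0, force=25)

```text
time_s: 10.6
ee_pos: [0.4329, 0.3602, 0.0694]
eef_rot: [-3.084, 1.571, -2.354]
force: [-0.0, -0.5, 0.3]
grip_width: 0.054
```

```bash
python3 - <<'E'
from h import *
go([.4334,.3593,.069])
print(ctrl.get_obs()['force'])
E
```

```text
t 10.6 tcp [0.4329 0.3602 0.0694] q [ 0.63  0.48  1.62 -0.    1.05 -0.1 ] F [-0.  -0.5  0.3] w 0.054
x [-0. -0. -1.] y [-0.667  0.745 -0.   ] z [ 0.745  0.667 -0.   ]
target [0.4334 0.3593 0.069 ] shift [ 0.4 -1.  -0.2] roll None
[-0.00348391 -0.47327786  0.32218935]
```

servo_tool(motion=[-5, 0, 0, 0, -20, 0, 0, 0, -50, 0, 0, 0, -90, 0, 0, 0, -130, 0, 0, 0, -170, 0, 0, 0, -200, 0, 0, 0, -220, 0, 0, 0, -230, 0, 0, 0, -230, 0, 0, 0, -230, 0, 0, 0])

```text
time_s: 11.98
ee_pos: [0.4327, 0.36, 0.2986]
eef_rot: [3.048, 1.569, -2.506]
force: [0.8, -0.6, -3.7]
grip_width: 0.054
```

```bash
python3 - <<'E'
from h import *
go(W(0,.122,.30),cx); o=ctrl.get_obs(); print(o['force'],o['moment'])
s=cam('side'); save(s,'s5.png')
E
```

```text
t 11.97 tcp [0.4327 0.36   0.2986] q [ 0.63  0.28  1.33 -0.    1.53 -0.1 ] F [ 0.8 -0.6 -3.7] w 0.054
x [-0.001 -0.001 -1.   ] y [-0.667  0.745  0.   ] z [ 0.745  0.667 -0.001]
target [0.5874 0.0173 0.3   ] shift [  -1.3 -358.6 -113.2] roll 48.95152937925795
[ 0.83060541 -0.60759404 -3.73087459] [ 0.01677507  0.01601364 -0.05111472]
```

View pics/s5.png

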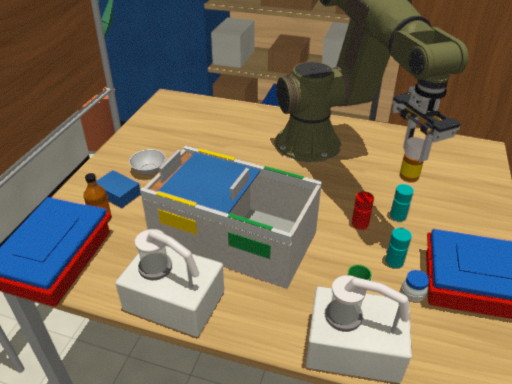

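The side view shows the bottle held upright at px (413,160). It weighs about 3.5 N and the look-alikes are unmoved. Now I'll carry it over the bay.

servo_tool(motion=[0, -8, -2.5, 3, 0, -28, -9, 8, 0, -60, -19, 14, 0, -98, -31, 20, 0, -140, -44, 26, 0, -185, -58, 32, 0, -230, -72, 38, 0, -272, -86, 43, 0, -310, -98, 47, 0, -338, -107, 49, 0, -353, -111.5, 49, 0, -358.6, -113.2, 49, 0, -358.6, -113.2, 49, 0, -358.6, -113.2, 49, 0, -358.6, -113.2, 49])

```text
time_s: 13.9
ee_pos: [0.5874, 0.0181, 0.2996]
eef_rot: [0.332, 1.571, 0.207]
force: [0.1, -0.2, -3.1]
grip_width: 0.0541
```

```bash
python3 - <<'E'
from h import *
go(W(0,.122,.14),cx); print(case(),ctrl.get_obs()['force'])
w=cam('wrist'); save(w,'w6.png')
t=cam('top'); 
ys,xs=np.mgrid[100:225,180:350]; P=depth(t,np.c_[xs.ravel(),ys.ravel()])
E
```

```text
t 13.9 tcp [0.5874 0.0181 0.2996] q [-0.03  0.34  1.26  0.    1.55  0.09] F [ 0.1 -0.2 -3.1] w 0.0541
x [ 0.  0. -1.] y [0.124 0.992 0.   ] z [ 0.992 -0.124  0.   ]
target [0.5874 0.0173 0.14  ] shift [159.6  -0.8   0. ] roll 0.007826956750108138
[-5.04072238e-02  1.22811470e+02  2.99613226e+02] [ 0.10883023 -0.22248984 -3.0506087 ]
```

View pics/w6.png

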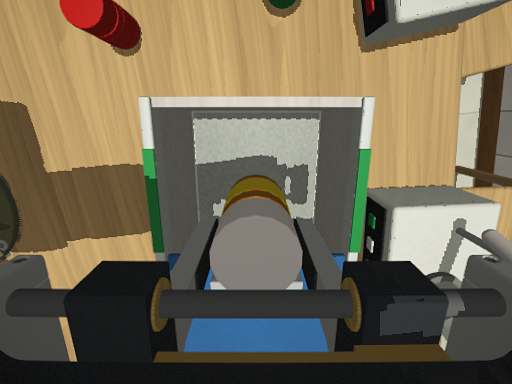

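The bottle is centred between the green-marked rails (x px 150–370) over the open bay. I'll get a floor height from depth as a guide, then feel for it.

```bash
python3 - <<'E'
from h import *
w=cam('wrist')
print(depth(w,[[u,v] for v in (130,150) for u in (220,256,300)]).round(4))
E
```

```text
[[0.538  0.0812 0.035 ]
 [0.5957 0.0739 0.0355]
 [0.6662 0.065  0.0355]
 [0.5331 0.0495 0.0367]
 [0.5917 0.042  0.0362]
 [0.6636 0.0329 0.0354]]
```

servo_tool(motion=[8, 0, 0, 0, 28, 0, 0, 0, 58, 0, 0, 0, 90, 0, 0, 0, 120, 0, 0, 0, 145, 0, 0, 0, 162, 0, 0, 0, 172, 0, 0, 0, 178, 0, 0, 0, 182, 0, 0, 0, 185, 0, 0, 0, 185, 0, 0, 0, 185, 0, 0, 0, 185, 0, 0, 0])

```text
time_s: 15.8
ee_pos: [0.5877, 0.0174, 0.1147]
eef_rot: [0.04, 1.57, -0.086]
force: [-0.4, 0.7, -2.4]
grip_width: 0.0539
```

```bash
python3 - <<'E'
from h import *
print(case(),ctrl.get_obs()['force'],ctrl.get_obs()['moment'])
E
```

```text
[  0.25728195 122.18544913 114.6549535 ] [-0.3605534   0.72930425 -2.41038055] [-0.12197762  0.07345208 -0.03989888]
```

servo_tool(motion=[1, 0, 0, 0, 2, 0, 0, 0, 3, 0, 0, 0, 4, 0, 0, 0, 5, 0, 0, 0, 6, 0, 0, 0, 6, 0, 0, 0])

```text
time_s: 16.68
ee_pos: [0.5875, 0.0174, 0.1084]
eef_rot: [3.112, 1.571, 2.986]
force: [-0.4, 0.5, -4.0]
grip_width: 0.0541
```

servo_tool(motion=[0.5, 0, 0, 0, 1, 0, 0, 0, 1.5, 0, 0, 0, 1.5, 0, 0, 0])

```text
time_s: 17.18
ee_pos: [0.5876, 0.0174, 0.1069]
eef_rot: [-2.93, 1.571, -3.056]
force: [-0.1, -0.7, -3.0]
grip_width: 0.0543
```

servo_tool(motion=[0.5, 0, 0, 0, 1, 0, 0, 0, 1, 0, 0, 0])

```text
time_s: 17.55
ee_pos: [0.5876, 0.0174, 0.1059]
eef_rot: [-2.569, 1.571, -2.694]
force: [0.9, -0.4, -3.7]
grip_width: 0.0542
```

servo_tool(motion=[0.3, 0, 0, 0, 0.6, 0, 0, 0, 0.6, 0, 0, 0])

```text
time_s: 17.92
ee_pos: [0.5876, 0.0174, 0.1053]
eef_rot: [2.762, 1.571, 2.636]
force: [0.0, -0.8, -4.3]
grip_width: 0.054
```

servo_tool(motion=[0.3, 0, 0, 0, 0.6, 0, 0, 0, 0.6, 0, 0, 0])

```text
time_s: 18.3
ee_pos: [0.5876, 0.0174, 0.1049]
eef_rot: [0.168, 1.571, 0.042]
force: [-2.3, 0.0, 1.1]
grip_width: 0.0539
```

```bash
python3 - <<'E'
from h import *
w=cam('wrist');f=[ctrl.get_obs()['force'][2]]
for i in range(2): cam('wrist'); f.append(ctrl.get_obs()['force'][2])
print(f,case())
E
```

```text
[np.float64(0.6789560224309881), np.float64(0.7083605972209055), np.float64(0.6556294503571448)] [  0.23111247 122.21679349 104.90620581]
```

The floor was felt at TCP z 0.1049, so it is about 35.4 mm high, agreeing with the depth reading. Net force went from -3.7 to +0.7 N, so the floor now carries the bottle. I'll release.

servo_tool(motion=[0, 0, 0, 0, 0, 0, 0, 0, 0, 0, 0, 0, 0, 0, 0, 0], gripper=0.85)

```text
time_s: 18.95
ee_pos: [0.5876, 0.0174, 0.1048]
eef_rot: [0.083, 1.571, -0.043]
force: [-1.1, 0.3, 0.1]
grip_width: 0.0795
```

servo_tool(motion=[-3, 0, 0, 0, -10, 0, 0, 0, -25, 0, 0, 0, -50, 0, 0, 0, -85, 0, 0, 0, -125, 0, 0, 0, -165, 0, 0, 0, -185, 0, 0, 0, -190, 0, 0, 0, -190, 0, 0, 0])

```text
time_s: 20.2
ee_pos: [0.5874, 0.0174, 0.2946]
eef_rot: [-2.985, 1.571, -3.11]
force: [0.0, 0.0, -0.7]
grip_width: 0.08
```

```bash
python3 - <<'E'
from h import *
w=cam('wrist'); save(w,'w7.png'); t=cam('top'); save(t,'t7.png'); s=cam('side'); save(s,'s7.png')
go(W(0,.0255,.29),cy); print(case())
P=depth(w,np.c_[tuple(a.ravel() for a in np.meshgrid(np.arange(512),np.arange(384)))])
k=(abs(P[:,2]-.1475)<.006)&(np.hypot(P[:,0]-.5876,P[:,1]-.0174)<.045)
q=P[k]; print(k.sum(), q.mean(0), np.ptp(q,axis=0), cv2.minEnclosingCircle(q[:,:2].astype(np.float32)*1000))
A=np.c_[q[:,:2]-q[:,:2].mean(0),np.ones(len(q))]; print('cap slope',np.linalg.lstsq(A,q[:,2],rcond=None)[0])
E
```

```text
t 20.35 tcp [0.5873 0.0174 0.2938] q [-0.03  0.34  1.27 -0.    1.54  0.09] F [ 0.3 -0.2 -0.7] w 0.0801
x [-0.002  0.    -1.   ] y [ 0.125  0.992 -0.   ] z [ 0.992 -0.125 -0.002]
target [ 0.5754 -0.0785  0.29  ] shift [  3.8 -96.6   0.1] roll 89.95104811093614
[-5.84594614e-02  1.22149754e+02  2.93801181e+02]
1408 [0.58776897 0.01807996 0.14670497] [0.05287714 0.05336023 0.00778051] ((587.4417724609375, 17.0932674407959), 27.104534149169922)
cap slope [-0.00101453 -0.00525508  0.14670497]
```

View pics/w7.png

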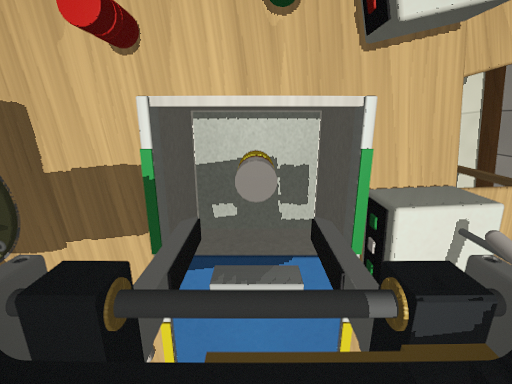

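View pics/s7.png

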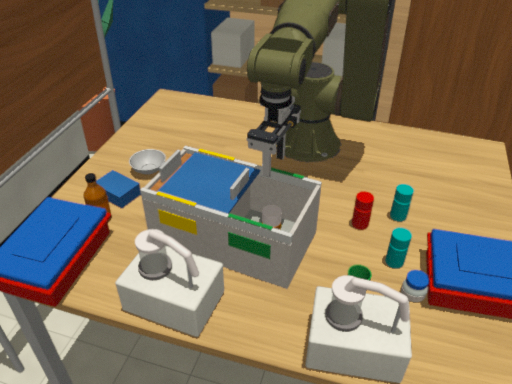

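The bottle stands upright at wrist px (256,178): cap top at 0.147 m, slope under 0.4°, within 1 mm of where I aimed. I'll go back to the pull and shut the door.

servo_tool(motion=[2, -8, 0, -10, 3, -20, 0, -20, 4, -36, 0, -30, 4, -52, 0, -40, 4, -67, 0, -50, 4, -80, 0, -60, 4, -90, 0, -70, 4, -96.6, 0, -80, 4, -96.6, 0, -90, 4, -96.6, 0, -90, 4, -96.6, 0, -90], gripper=0.5)

```text
time_s: 21.72
ee_pos: [0.5754, -0.0783, 0.2904]
eef_rot: [1.486, 1.57, 2.927]
force: [0.4, 0.5, -0.4]
grip_width: 0.0469
```

```bash
python3 - <<'E'
from h import *
go(W(0,.0255,.2075),cy); print(case())
w=cam('wrist'); save(w,'w8.png')
E
```

```text
t 21.73 tcp [ 0.5754 -0.0783  0.2904] q [-0.2   0.32  1.3   0.    1.52 -1.64] F [ 0.4  0.5 -0.4] w 0.0469
x [-0.001  0.    -1.   ] y [-0.992  0.129  0.001] z [0.129 0.992 0.   ]
target [ 0.5754 -0.0785  0.2075] shift [82.9 -0.  -0.2] roll -0.26989007013015964
[2.09835114e-02 2.56670309e+01 2.90419322e+02]
```

View pics/w8.png

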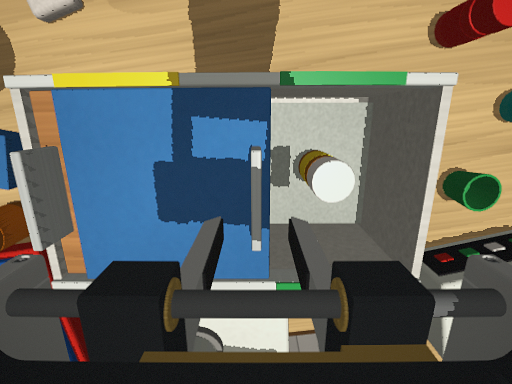

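The rib (px 256) is centred between the fingers, and the bottle stands clear.

servo_tool(motion=[25, 0, 0, 0, 55, 0, 0, 0, 76, 0, 0, 0, 83, 0, 0, 0, 83, 0, 0, 0])

```text
time_s: 22.4
ee_pos: [0.5755, -0.0784, 0.208]
eef_rot: [2.103, 1.571, -2.736]
force: [-1.0, 0.5, 0.8]
grip_width: 0.0471
```

servo_tool(motion=[0, 0, 0, 0, 0, 0, 0, 0, 0, 0, 0, 0, 0, 0, 0, 0, 0, 0, 0, 0, 0, 0, 0, 0], gripper=0, force=35)

```text
time_s: 23.15
ee_pos: [0.5755, -0.0781, 0.2079]
eef_rot: [-0.256, 1.57, 1.19]
force: [-0.5, 2.9, 1.2]
grip_width: 0.0097
```

servo_tool(motion=[0, 0, 5, 0, 0, 0, 15, 0, 0, 0, 30, 0, 0, 0, 50, 0, 0, 0, 70, 0, 0, 0, 90, 0, 0, 0, 110, 0, 0, 0, 130, 0, 0, 0, 145, 0, 0, 0, 156, 0, 0, 0, 162, 0, 0, 0, 165, 0, 0, 0, 165, 0])

```text
time_s: 24.78
ee_pos: [0.5961, 0.0856, 0.2079]
eef_rot: [-0.052, 1.57, 1.393]
force: [-2.8, 1.8, 5.0]
grip_width: 0.0098
```

servo_tool(motion=[0, 0, 2, 0, 0, 0, 4, 0, 0, 0, 6, 0, 0, 0, 8, 0, 0, 0, 8, 0])

```text
time_s: 25.4
ee_pos: [0.5968, 0.0907, 0.2078]
eef_rot: [2.911, 1.567, -1.929]
force: [-8.2, -17.0, 7.7]
grip_width: 0.01
```

```bash
python3 - <<'E'
from h import *
print(case(), ctrl.get_obs()['force'])
E
```

```text
[2.00615737e-01 1.96004908e+02 2.07833796e+02] [ -8.19078091 -16.960187     7.65187853]
```

That is the closed stop: 170 mm of travel and 17 N of reaction. Relax, release, rise, and move clear.

servo_tool(motion=[0, 0, -1.5, 0, 0, 0, -2.5, 0, 0, 0, -2.5, 0])

```text
time_s: 25.78
ee_pos: [0.5968, 0.0906, 0.2079]
eef_rot: [0.201, 1.571, 1.646]
force: [-3.9, -1.5, 5.9]
grip_width: 0.0097
```

servo_tool(motion=[0, 0, 0, 0, 0, 0, 0, 0, 0, 0, 0, 0, 0, 0, 0, 0], gripper=0.5)

```text
time_s: 26.28
ee_pos: [0.5968, 0.0908, 0.2076]
eef_rot: [1.363, 1.571, 2.808]
force: [0.9, -0.7, 0.5]
grip_width: 0.0455
```

servo_tool(motion=[-20, 0, 0, 0, -50, 0, 0, 0, -80, 0, 0, 0, -110, 0, 0, 0, -125, 30, 0, 0, -125, 80, 0, 0, -125, 130, 0, 0, -125, 150, 0, 0, -125, 150, 0, 0, -125, 150, 0, 0])

```text
time_s: 27.52
ee_pos: [0.4486, 0.1095, 0.3327]
eef_rot: [-1.849, 1.571, -0.404]
force: [0.5, -0.3, 0.4]
grip_width: 0.0471
```

```bash
python3 - <<'E'
from h import *
t=cam('top'); save(t,'t9.png'); s=cam('side'); save(s,'s9.png')
ys,xs=np.mgrid[100:225,180:350]; P=depth(t,np.c_[xs.ravel(),ys.ravel()]); d=P[:,:2]-C;X=d@cx;Y=d@cy
k=(abs(X)<.06)&(P[:,2]>.215)&(P[:,2]<.24)
print('ribs',np.mean(Y[k&(Y>0)]),np.mean(Y[k&(Y<0)]))
print(case(),ctrl.get_obs()['time_s'])
E
```

```text
ribs 0.19563962499397483 -0.1940932661089741
[-149.07268124  196.1572639   332.35883667] 27.625
```

View pics/t9.png

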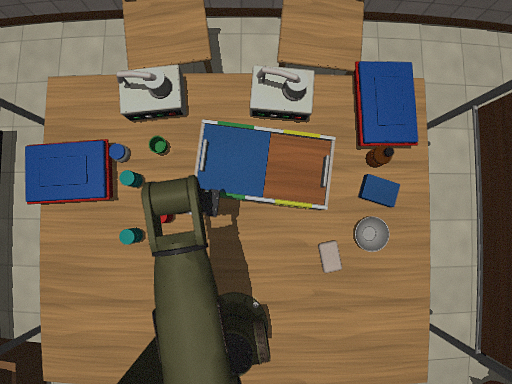

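View pics/s9.png

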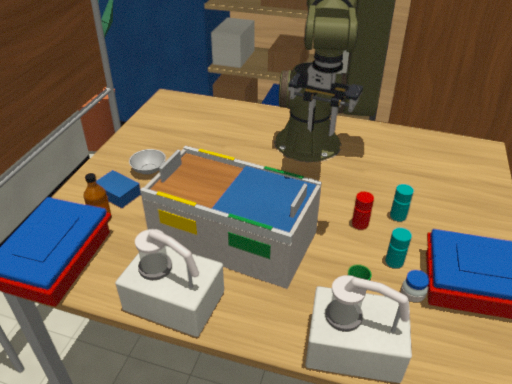

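Both doors are shut, with the ribs at case y +195.6 and -194.1 mm, the same as at the start. The red (363,210) and teal (401,200), (398,248) look-alikes and the other things are where they were. The arm is clear, so I'll hand in.

```bash
python3 -c "
from h import *
print(ctrl.hand_in())"
```

```text
the job is handed in; nothing more can be done
None
```

The bottle is standing in the tall bay with the blue door fully shut again, and I handed the job in at about 27.6 s of the 70 s allowed.

- **Door opening:** I slid the blue left door to its open stop, about 169 mm by the arm's travel against a nominal 170 mm. The brown door stayed shut.
- **Bottle:** I lowered the white-capped, yellow-band bottle until I felt the floor, about 35 mm above the table, which matched the depth reading. About 4 N rested on the floor when I let go. Afterwards it stood upright, with the cap tilted less than 0.4° and within 1 mm of where I aimed.
- **Door closing:** I slid the door back 170 mm to its closed stop. The last picture puts the pulls at case y +195.6 and −194.1 mm (±195 nominal).
- **Other things:** The look-alikes and bystanders looked unmoved in the last side and top pictures. In the top view the arm hid part of the red look-alike, but it shows in place from the side.

No check failed or disagreed. The highest force I read was about 29 N at the wrist, against the open stop.

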